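Lengthen the film stop by one hole and hold its lock pin in

TASK

The bags are to be one hole longer: lift the loose dust cover off the two pins of the length-stop fixture and lay it flat, handle up, on the wipe pad without dropping it. Then pull up the lock knob on the sliding section, slide the section to the very next hole in the direction where the cover was, and let the lock pin go fully down into that hole. Finish while still holding the knob in the gripper with the pin fully in, do not let go, and leave everything else on the bench where it is.

Things in the scene. Friction and masses are not known exactly. Their poses are not given: they have to be found in the camera images.
- fixture: Length-stop fixture, fixed: base plate 120 (x) x 360 (y, -195 to 165) x 12 mm; 30 mm square rail tube along y, top at z = 52 mm, with square 12 mm holes every 40 mm. Grey housing walls at x = +-44 mm (y -55 to 95, top z = 56 mm), each with a 7 mm pin, 12.5 mm tall, at (-44, -30) and (44, 70) mm. Origin: on the bench (world z = 0) under the rail's centre line.
- next_hole (a point): Mouth centre of the next hole, where the section has to go: on the rail's top (z = 52 mm), 40 mm along the fixture's +y from the hole in which the pin sits at the start; hidden by the cover's edge at first. Axes as the fixture's.
- section (a joint): Travel in m of the sliding section (dark steel collar on the rail, 46 x 56 mm, top z = 65 mm; aluminium stop plate at its -y end, out to 87 mm on the -x side, top z = 75 mm). About 0 (+-1 mm) at the starting hole, growing to the fixture's +y; 0.040 = next hole, +-1.5 mm play; range -0.04 to 0.16. About 2 N friction with the pin out. After 12 mm it meets the cover if still on.
- plunger (a joint): Lift in m of the spring-loaded lock pin (9 mm diameter): 0 = fully down, 10 mm deep in a hole; free of the hole above 0.010 (also its reading when resting on the rail between holes); end of travel 0.018. The spring pushes down with 5 N at 0, 8.6 N at 0.018.
- knob: Round black knob on top of the lock pin, 28 mm diameter, 26 mm tall, axis upright; moves with pin and section. Origin: centre of its underside, 94 mm above the bench with the pin down; under it a steel boss of 26 mm diameter, top at 90 mm. To be gripped round its sides from above. Axes as the fixture's.
- cover: Loose steel cover plate 116 (x) x 150 (y) x 5 mm, 0.18 to 0.35 kg, its two 10 mm holes over the pins, underside 56 mm above the bench at the start. Black bridge handle on top along y: bar 14 (x) x 70 (y) x 12 mm, its centre 33 mm above the underside, feet at y = +-29 mm. Origin: centre of the underside; z up; at first axes as the fixture's.
- wipe_pad: Folded blue wipe pad, fixed, lying flat and empty on the bench: 200 x 200 x 4 mm. Origin: centre of its underside; its top is 4 mm above the bench.
- spray_can: Bystander: standing white can, 56 mm diameter, 120 mm tall. Origin: centre of its underside.
- steel_rule: Bystander: flat steel bar 200 (x) x 28 (y) x 5 mm lying between fixture and robot. Origin: centre of its underside.
- plug_a: Bystander: small white plastic plug, 40 mm diameter, 32 mm tall, standing beyond the fixture. Origin: centre of its underside.
- plug_b: Bystander: like plug_a.

How it is judged (in metres and radians):
On the way, in this order (a step that is already met when the one before it is completed fails the run):
1. the cover is lifted clear of the fixture's pins (height (world z) of cover above 0.075 m and contact force between cover and fixture below 0.05 N), for 0.1 s.
2. the cover is lowered by hand, flat and handle up, onto the wipe pad (still touched by the fingers when less than 15 mm above it) (horizontal distance between cover and wipe_pad below 0.06 m and angle between cover's own z axis and vertical below 0.1 rad and height (world z) of cover below 0.019 m and contact force between the fingers and cover above 0.3 N).
3. the lock pin is pulled out of the starting hole (value of joint plunger above 0.008 m and value of joint section between -0.006 and 0.006 m and contact force between the fingers and knob above 0.5 N), for 0.02 s.
At the end, for the whole second after the job is handed in: The section stands in the next hole (travel 40 mm +-4 mm) with the lock pin fully down (less than 2 mm lift), and the fingers still hold the knob (contact over 1 N); the cover lies flat and still, handle up, on the wipe pad, its centre within 60 mm of the pad's centre, let go (value of joint section between 0.036 and 0.044 m and value of joint plunger below 0.002 m and contact force between the fingers and knob above 1 N and horizontal distance between cover and wipe_pad below 0.06 m and angle between cover's own z axis and vertical below 0.1 rad and height (world z) of cover below 0.008 m and linear speed of cover below 0.02 m/s and contact force between each of the arm, the fingers and cover below 0.05 N); the arm keeps its last pose, push and grip.
It fails at once if a bystander is moved more than 30 mm: spray_can (distance of spray_can from where it was at the start of the episode above 0.03 m).
It fails at once if a bystander is moved more than 30 mm: steel_rule (distance of steel_rule from where it was at the start of the episode above 0.03 m).
It fails at once if a bystander is moved more than 30 mm: plug_a (distance of plug_a from where it was at the start of the episode above 0.03 m).
It fails at once if a bystander is moved more than 30 mm: plug_b (distance of plug_b from where it was at the start of the episode above 0.03 m).
It also fails if it takes over 53 s, if anything falls off the work surface, if the arm or the gripper's body presses on something with over 40 N, if the wrist force passes 120 N, or if a joint passes its speed limit or range.

ROBOT

A 6-joint arm with a two-finger parallel gripper is mounted at the origin on the work surface. World frame = base frame: x ahead of the robot, y to its left, z up, the work surface at z = 0. Lengths are in mm, angles in degrees, forces in N, time in s.
With the tool pointing down it reaches from about 350 to 850 mm from the base axis. Payload 8.1 kg.
Tool frame: the origin (TCP) lies at the very end of the fingers, on their centre line; the grasp point (between the pads) lies 19 mm behind it (tcp_to_grasp is the distance from the TCP to the grasp point, in mm); z points along the fingers, x is the direction in which the jaws open and shut, and the axes are right-handed (so a half turn about z gives the same grasp; the last joint's range is limited). The gripper opens to 85 mm and grips with 20 to 120 N. Pads are 22 mm wide; open, the fingers measure 114 mm over their backs; the gripper's body (76 mm by 85 mm) begins 54 mm behind the grasp point. The pads swing forward as they close: fully open they stand 13 mm farther back than shut.
Start: joints at [-76.57, 7.471, 85.268, -0, 87.261, -4.893], TCP at [188.646, -569.577, 231.292] pointing down, gripper open.
Joint ranges: [-169.43, 169.43], [-51.17, 129.36], [1.28, 143.12], [-76.62, 256.62], [0, 156.53], [-152.29, 152.29]. Speed limits (degrees/s): [136.94, 136.94, 159.86, 180, 180, 180].

INTERFACE

Orientations are given as [roll, pitch, yaw] about the fixed x, y, z axes, in that order (R = Rz(yaw) Ry(pitch) Rx(roll)).
In Python, from bench import * gives the robot as it stands. The module is installed in compiled form; this text tells all that it offers.
- The arm moves only by the tool apply_moves, never from a script. Its argument "targets" is text: rows parted by semicolons, each of 7 numbers parted by spaces: the turn, a rotation vector about the tool's x, y, z in rad, then the shift along the tool's x, y, z in cm, then the finger opening in cm, from 0 to 8.54. A call has exactly 5 rows; each row is the pose to reach, as a shift and turn from the pose commanded when the call began, along the tool's axes at that moment; what a row does not reach only later rows make up. A row lasts 1/10 s, in which the tool goes at most 50 mm and 8.59 degrees, less where a joint would pass 70% of its speed; a pose out of reach is approached as far as the arm can. A call with a gripper value outside its range is refused whole. The fingers move at their own pace and stop on an object; "force" is the grip in N (left out, the last holds). Time passes only in rows, so rows that repeat a pose let the fingers close, or fill a call up. It gives the time, the measured TCP pose, the force and the opening at its end, in the units of the state.
- sense(): the state, without advancing time (a new reading comes with each control period).
- snapshot(name): name is "scene" or "top" or "wrist"; returns the picture (400x640x3 uint8, red, green, blue); there is no depth.
- camera_model(name): a dict with "fx", "fy", "cx", "cy" (pixels), "k1" (the pictures are not rectified: a ray, as slopes to the right and down, at radius r is drawn at 1 + k1 r^2 times it, then the intrinsics apply), "position" and "attitude" of the camera in the world; the wrist camera has in their place "T_tool_cam" (4x4, takes a point from camera to tool coordinates, whose origin is the TCP and whose axes are the tool frame's). Camera axes: x right, y up, looking along -z (the intrinsics and any distortion apply to the point x, -y, -z); pixel columns grow to the right and rows downward; lengths in mm; the calibration is good to about 2 mm. A picture is of the moment at which its call begins: read the wrist's pose just before it. camera_model takes no time and is no camera call.
- hand_in(): hands the job in, once; it reports no verdict.
Trained networks look in the newest picture that a camera, given by its name, has taken for a name from the list of things; names that differ only in an ending like _2 or _b are one class to them, and where a whole thing is asked for, a point or a joint stands for the part that bears it (a point fixed in the world has none). Each returns a list of dicts, best first, with "confidence" (0 to 1); they miss things now and then, are a little off and sometimes report something else, mostly with a low value. They report only what shows in the picture. A call takes as long as a camera call.
- recognise(camera, query): "at" ([row, column] in pixels, amid what is visible of it).
- place_of(camera, query): "at" ([row, column] in pixels: a listed point, or the origin of a listed thing).
The state is a dict: "time": time; "joint_pos": joint angles; "qd": joint speeds; "joint_efforts": joint torques, N m; "tool_pos": TCP position; "tcp_rot": TCP orientation; "ft_force": force on the tool from outside, world axes, zero at the start; "wrist_torque": the same for the moment, N m; "finger_gap": finger opening in mm.
Only numpy, scipy, OpenCV 4.12 (cv2) and the standard library are available. Lean on these libraries where they do the work, as an engineer would, in place of code of your own. Each camera call takes 0.05 s, during which the arm holds its last target. There are 200 camera calls.

## Working session

There is one attempt and no reset: what is moved stays moved. The work goes in short steps, Python scripts to look and compute and a tool call to move; the robot and the scene stay as the last step left them, time stands still between calls to the robot, and variables do not carry over. Pictures are saved under pics/ and viewed, about 8 in all and at most 12, crops included, and the job is handed in when it is done.

Besides the shell and the picture viewer there is one more tool, called after "Emit:" as a command line: name --argument value ..., lists and objects as JSON in quotes. apply_moves: Moves the arm, as the interface text tells. Its arguments: {"type":"object","properties":{"targets":{"type":"string"},"force":{"type":"number"}},"required":["targets"]}

```bash
mkdir -p pics
cat > h.py <<'E'
from bench import *
import numpy as np, cv2
from scipy.spatial.transform import Rotation as R
def attR(a):
    a=np.array(a,float)
    return a if a.shape==(3,3) else R.from_euler('xyz',a,degrees=True).as_matrix()
def campose(name,s=None):
    m=camera_model(name)
    if 'T_tool_cam' in m:
        s=s or sense(); T=np.eye(4); T[:3,:3]=attR(s['tcp_rot']); T[:3,3]=s['tool_pos']
        T=T@np.array(m['T_tool_cam']); return m,T[:3,:3],T[:3,3]
    return m,attR(m['attitude']),np.array(m['position'],float)
def ray(cp,rc):
    m,Rm,p=cp
    xd=(rc[1]-m['cx'])/m['fx']; yd=(rc[0]-m['cy'])/m['fy']
    x,y=xd,yd
    for _ in range(20):
        k=1+m['k1']*(x*x+y*y); x,y=xd/k,yd/k
    d=Rm@np.array([x,-y,-1]); return p,d/np.linalg.norm(d)
def atz(cp,rc,z):
    p,d=ray(cp,rc); return p+d*(z-p[2])/d[2]
def tri(rs):
    A=0;b=0
    for p,d in rs:
        M=np.eye(3)-np.outer(d,d);A=A+M;b=b+M@p
    return np.linalg.solve(A,b)
def proj(cp,X):
    m,Rm,p=cp; c=Rm.T@(np.array(X)-p); x,y=c[0]/-c[2],-c[1]/-c[2]; k=1+m['k1']*(x*x+y*y)
    return [m['cy']+m['fy']*k*y, m['cx']+m['fx']*k*x]
def save(im,n): cv2.imwrite('pics/'+n,im[:,:,::-1])
E
python3 - <<'E'
from h import *
print(sense())
for n in ['scene','top','wrist']: print(n,{k:np.round(v,3).tolist() for k,v in camera_model(n).items()})
cps={}
for n in ['scene','top']:
    save(snapshot(n),n+'0.png'); cps[n]=campose(n)
Z=dict(fixture=0,knob=94,cover=56,wipe_pad=0,spray_can=0,steel_rule=0,plug_a=0,next_hole=52)
for q in Z:
    rs=[]
    for n in cps:
        l=place_of(n,q)
        for d in l[:3]: print(q,n,np.round(d['at'],1),round(d['confidence'],2),np.round(atz(cps[n],d['at'],Z[q]),1))
        if l: rs.append(ray(cps[n],l[0]['at']))
    if len(rs)==2: print('   tri',np.round(tri(rs),1))
E
```

```text
{'time': 0.0, 'joint_pos': array([-7.65697725e+01,  7.51483286e+00,  8.53314092e+01,  7.44604373e-04,
        8.72604032e+01, -4.89383904e+00]), 'qd': array([-0.0271304 ,  0.0236655 , -0.08152628, -0.01241895,  0.02311608,
       -0.03189207]), 'joint_efforts': array([-8.44637316e-05, -5.69394743e+01, -5.00551522e+01, -6.76815557e-05,
        1.47216115e-02,  7.25774657e-05]), 'tool_pos': array([ 188.52273294, -569.0258472 ,  230.22688018]), 'tcp_rot': array([-1.79990161e+02,  1.06192969e-01, -7.16759606e+01]), 'ft_force': array([0.01963107, 0.38525813, 0.00629493]), 'wrist_torque': array([-0.00894209, -0.02180016,  0.0087445 ]), 'finger_gap': 85.34498623050484}
scene {'fx': 430.6, 'fy': 430.6, 'cx': 317.99, 'cy': 200.09, 'k1': -0.001, 'position': [1324.913, -208.75, 642.721], 'attitude': [54.247, 0.378, 76.941]}
top {'fx': 364.465, 'fy': 364.465, 'cx': 321.362, 'cy': 197.296, 'k1': 0.005, 'position': [497.934, -9.125, 996.339], 'attitude': [4.594, -1.818, -90.723]}
wrist {'fx': 324.937, 'fy': 324.937, 'cx': 323.089, 'cy': 195.24, 'k1': -0.04, 'T_tool_cam': [[1.0, 0.0, 0.0, -0.561], 
[... 552 characters left out ...]
pe_pad top [242.7 419.5] 0.92 [ 450.2 -309.1    0. ]
   tri [ 450.3 -307.8    1.3]
spray_can scene [284.4 241.3] 0.83 [ 700.9 -226.7    0. ]
spray_can scene [207.9 395.7] 0.7 [532.1 169.2   0. ]
spray_can top [151.8 388.4] 0.72 [ 703.  -230.3    0. ]
   tri [ 702.7 -228.2    2.4]
steel_rule top [228.9 241.9] 0.63 [494.  174.4   0. ]
plug_a scene [253.1 411.8] 0.78 [694.7 142.7   0. ]
plug_a scene [265.5 351.6] 0.57 [700.8   4.4   0. ]
plug_a top [153.6 302. ] 0.73 [699.4  10.3   0. ]
plug_a top [156.8 255.2] 0.71 [691.3 139.    0. ]
   tri [716.4  63.4  40.7]
next_hole scene [210.5 360.6] 0.63 [586.8  57.7  52. ]
next_hole top [193.8 283.1] 0.64 [583.6  59.1  52. ]
   tri [583.7  59.1  49.5]
```

View pics/scene0.png

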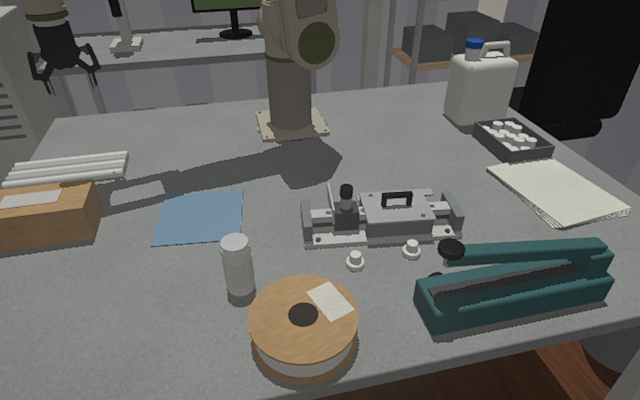

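View pics/top0.png

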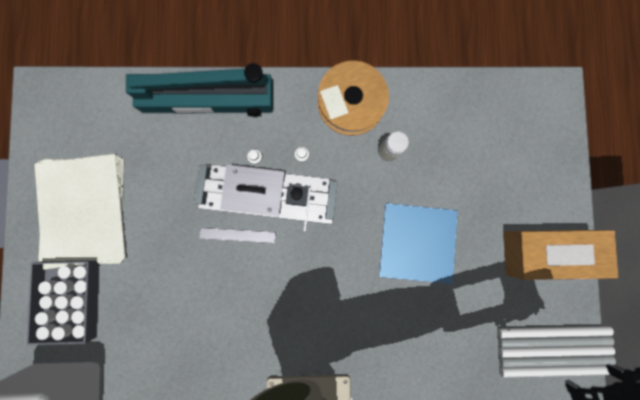

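The scene view shows the knob at about row 190, col 345 and the cover handle at (200, 397). The pad is at (217, 200), the can at (265, 237), and the plugs are beyond the fixture. The top view agrees, and the fixture's +y (the cover side) points to world +y with a yaw of about -6°. I'll plan the approach to a viewing pose above the cover.

```bash
cat >> h.py <<'E'
def go(P,yaw,ncall=1,s=None,P0=None,yaw0=None):
    """print total tool-frame delta per call (rotz rad, dx,dy,dz cm), split evenly in ncall calls"""
    s=s or sense(); p=np.array(s['tool_pos'] if P0 is None else P0,float); y=s['tcp_rot'][2] if yaw0 is None else yaw0
    P=np.array(P,float); dP=(P-p)/ncall; dy=((yaw-y+180)%360-180)/ncall
    for i in range(ncall):
        c,n=np.cos(np.radians(y)),np.sin(np.radians(y))
        d=np.array([c*dP[0]+n*dP[1], n*dP[0]-c*dP[1], -dP[2]])/10
        print('call',i,'rz %.4f'%-np.radians(dy),'d cm',np.round(d,3),'norm',round(np.linalg.norm(d),2)); y+=dy
E
python3 - <<'E'
from h import *
go([585,105,240],-5.8,4)
E
```

```text
call 0 rz -0.2874 d cm [-12.895 -14.709  -0.217] norm 19.56
call 1 rz -0.2874 d cm [ -8.196 -17.761  -0.217] norm 19.56
call 2 rz -0.2874 d cm [ -2.824 -19.355  -0.217] norm 19.56
call 3 rz -0.2874 d cm [  2.779 -19.362  -0.217] norm 19.56
```

Emit:
apply_moves --targets "0 0 -0.0575 -2.58 -2.94 -0.04 8.5; 0 0 -0.115 -5.16 -5.88 -0.09 8.5; 0 0 -0.1724 -7.74 -8.83 -0.13 8.5; 0 0 -0.23 -10.32 -11.77 -0.17 8.5; 0 0 -0.2874 -12.9 -14.71 -0.22 8.5"

```text
time: 1.4
tool_pos: [288.3, -399.5, 233.6]
tcp_rot: [-180.0, -0.0, -55.1]
ft_force: [0.1, 0.3, 0.1]
finger_gap: 84.9
```

Emit:
apply_moves --targets "0 0 -0.0575 -1.64 -3.55 -0.04 8.5; 0 0 -0.115 -3.28 -7.1 -0.09 8.5; 0 0 -0.1724 -4.92 -10.66 -0.13 8.5; 0 0 -0.23 -6.56 -14.21 -0.17 8.5; 0 0 -0.2874 -8.2 -17.76 -0.22 8.5"

```text
time: 1.9
tool_pos: [387.4, -230.8, 236.0]
tcp_rot: [-180.0, -0.0, -38.6]
ft_force: [0.7, -0.5, -0.0]
finger_gap: 84.8
```

Emit:
apply_moves --targets "0 0 -0.0575 -0.56 -3.87 -0.04 8.5; 0 0 -0.115 -1.13 -7.74 -0.09 8.5; 0 0 -0.1724 -1.69 -11.61 -0.13 8.5; 0 0 -0.23 -2.26 -15.48 -0.17 8.5; 0 0 -0.2874 -2.82 -19.36 -0.22 8.5"

```text
time: 2.4
tool_pos: [486.6, -62.0, 238.2]
tcp_rot: [-180.0, -0.0, -22.1]
ft_force: [0.4, -0.3, 0.1]
finger_gap: 85.1
```

Emit:
apply_moves --targets "0 0 -0.0575 0.56 -3.87 -0.04 8.5; 0 0 -0.115 1.11 -7.74 -0.09 8.5; 0 0 -0.1724 1.67 -11.62 -0.13 8.5; 0 0 -0.23 2.22 -15.49 -0.17 8.5; 0 0 -0.2874 2.78 -19.36 -0.22 8.5"

```text
time: 2.9
tool_pos: [585.7, 106.7, 240.2]
tcp_rot: [-180.0, -0.0, -5.7]
ft_force: [0.5, -0.7, 0.1]
finger_gap: 85.3
```

Run:
```python
from h import *
snapshot('wrist'); snapshot('wrist')
s=sense(); print(s['tool_pos'],s['tcp_rot']); im=snapshot('wrist'); cp=campose('wrist',s); save(im,'w1.png')
np.save('s1.npy',s,allow_pickle=True)
for q,z in dict(knob=94,cover=56,fixture=0).items():
    for d in place_of('wrist',q)[:2]: print(q,np.round(d['at'],1),round(d['confidence'],2),np.round(atz(cp,d['at'],z),1))
```

```text
[586.15899703 109.0835045  239.39339075] [-1.79919647e+02  2.40872534e-02 -5.48161405e+00]
cover [146.7 324.5] 0.89 [589.1 137.5  56. ]
```

View pics/w1.png

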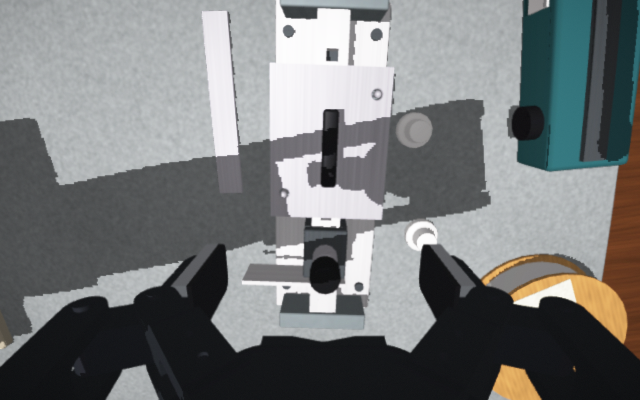

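The wrist view shows the handle bar from (109,330) to (187,328), the pins at (95,377) and (193,284), and the knob at about (274,324). Next I compute the handle pose and yaw from these.

Run:
```python
from h import *
s=np.load('s1.npy',allow_pickle=True).item(); cp=campose('wrist',s)
im=cv2.imread('pics/w1.png'); g=im.max(2)
roi=np.zeros_like(g); roi[100:195,305:350]=1
m=((g<40)&(roi>0)).astype(np.uint8); n,l,st,c=cv2.connectedComponentsWithStats(m)
i=1+st[1:,4].argmax(); print(st[i],c[i]); pts=np.argwhere(l==i)
W=np.array([atz(cp,p,95)[:2] for p in pts]); mu=W.mean(0); u=np.linalg.svd(W-mu,full_matrices=False)[2][0]
if u[1]<0:u=-u
print('bar mean@95',mu,'yaw',-np.degrees(np.arctan2(u[0],u[1])),'ext',np.ptp((W-mu)@u),mu+u*(((W-mu)@u).max()+((W-mu)@u).min())/2)
a,b=atz(cp,[94.5,377],68.5),atz(cp,[193.5,284.5],68.5); print('pins',a,b,'mid',(a+b)/2,'dist',np.linalg.norm(a-b),'(133.2)')
d=a-b; print('yaw',np.degrees(np.arctan2(d[1],d[0])-np.arctan2(100,88)))
f=proj(campose('top'),[0,0,0])
print('knob top@120',atz(cp,[277,324],120))
cv2.imwrite('pics/w1c.png',cv2.resize(im[80:320,230:420],None,fx=3,fy=2.5)[:600])
```

```text
[321 110  17  76 730] [329.64246575 152.64109589]
bar mean@95 [593.3215334  136.10351583] yaw -9.500823342086557 ext 66.39687597736358 [593.95581907 139.89352301]
pins [641.99448722 182.28547697  68.5       ] [545.1358244   96.59827943  68.5       ] mid [593.56515581 139.4418782   68.5       ] dist 129.32090467801112 (133.2)
yaw -7.154249754333726
knob top@120 [578.10255313  29.43049946 120.        ]
```

View pics/w1c.png

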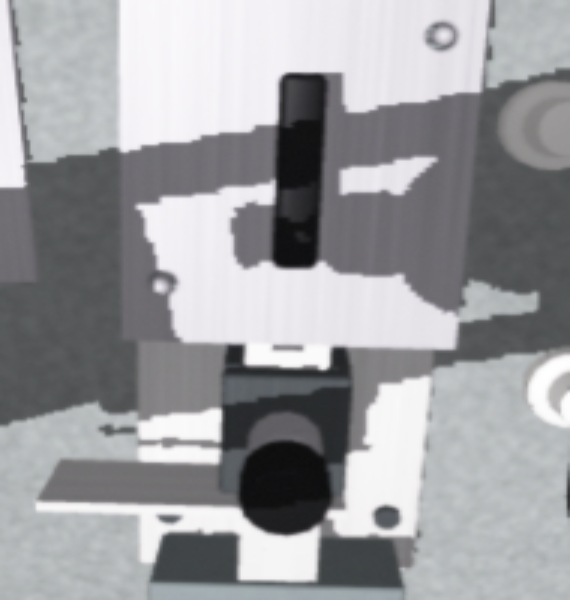

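The crop shows the handle bar's centreline from (109.6,331) to (186,329), the pins at (94,377) and (193,284), and the knob top disc at (275,324.7). I'll move above the handle and check from nearer.

Run:
```python
from h import *
s=np.load('s1.npy',allow_pickle=True).item(); cp=campose('wrist',s)
a,b=atz(cp,[109.6,331.2],95),atz(cp,[186,329],95); d=a-b
print(a,b,(a+b)/2,np.linalg.norm(d),-np.degrees(np.arctan2(d[0],d[1])))
print(atz(cp,[274.8,324.7],120))
go([593,139,150],-6.5,1)
```

```text
[598.03530668 172.91373298  95.        ] [590.04506232 106.33321474  95.        ] [594.0401845  139.62347386  95.        ] 67.0582538848328 -6.84326729441417
[578.93311946  31.55388978 120.        ]
call 0 rz 0.0113 d cm [ 0.464 -3.522  9.002] norm 9.68
```

Emit:
apply_moves --targets "0 0 0.0026 0.1 -0.8 2 8.5; 0 0 0.0052 0.2 -1.6 4 8.5; 0 0 0.0078 0.3 -2.4 6 8.5; 0 0 0.0113 0.46 -3.52 9 8.5; 0 0 0.0113 0.46 -3.52 9 8.5"

```text
time: 3.7
tool_pos: [590.1, 138.8, 145.6]
tcp_rot: [179.9, 0.4, -6.5]
ft_force: [-1.1, 0.1, -0.6]
finger_gap: 85.0
```

Run:
```python
from h import *
snapshot('wrist'); snapshot('wrist')
s=sense(); print(s['tool_pos'],s['tcp_rot']); im=snapshot('wrist'); cp=campose('wrist',s); save(im,'w2.png')
np.save('s2.npy',s,allow_pickle=True)
s1=np.load('s1.npy',allow_pickle=True).item()
for q,z in dict(knob=94,cover=56).items():
    for d in place_of('wrist',q)[:2]: print(q,np.round(d['at'],1),round(d['confidence'],2),np.round(atz(cp,d['at'],z),1))
```

```text
[592.61295072 138.53207141 150.24832727] [ 1.79962257e+02  7.24756407e-02 -6.50122178e+00]
cover [196.8 323.8] 0.68 [592.  139.6  56. ]
```

View pics/w2.png

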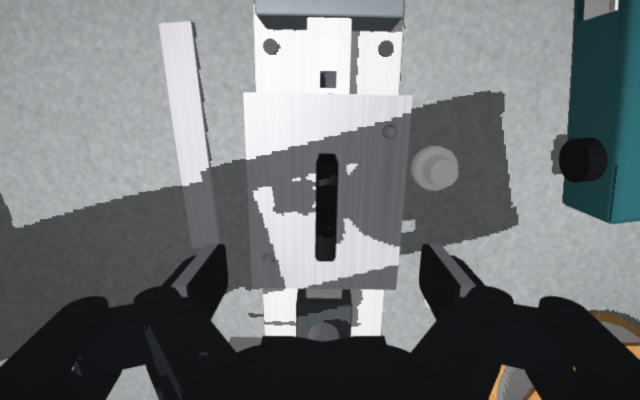

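The near view shows the bar from (153,327) to (261,326), centred between the fingers (mid col ~323.5). The pin is at (131,390). I'll triangulate from both views.

Run:
```python
from h import *
c1=campose('wrist',np.load('s1.npy',allow_pickle=True).item()); c2=campose('wrist',np.load('s2.npy',allow_pickle=True).item())
im=cv2.imread('pics/w2.png'); g=im.max(2); m=np.zeros_like(g); m[140:275,300:350]=(g[140:275,300:350]<45)
n,l,st,c=cv2.connectedComponentsWithStats(m); i=1+st[1:,4].argmax(); print(st[i],c[i])
for z in (85,95):
    a,b=atz(c2,[153.5,327.3],z),atz(c2,[261,325.7],z); d=a-b; print(z,(a+b)/2,np.linalg.norm(d),-np.degrees(np.arctan2(d[0],d[1])))
for p,q in (([109.6,331.2],[153.5,327.3]),([186,329],[261,325.7]),([94,377],[131,390]),([193,284.3],[258,268])):
    print(tri([ray(c1,p),ray(c2,q)]))
tp=campose('top'); print(np.round([proj(tp,[593,139,95]),proj(tp,[593,139,85])],1))
go([593.5,139,72],-6.5,1)
```

```text
[ 316  154   22  106 2055] [326.19270073 206.31678832]
85 [593.63422007 138.50113707  85.        ] 75.19612362261061 -7.172372406473556
95 [593.90185175 141.68577591  95.        ] 71.56011448578231 -7.172372406473625
[598.50229955 172.75003276  63.27569819]
[589.76113382 106.5881589   95.9143716 ]
[643.80595778 183.02159813  58.84999483]
[542.6184453   94.16817634  55.81519158]
[[188.8 249.4]
 [189.2 250.1]]
call 0 rz -0.0002 d cm [-9.100e-02  2.000e-03  8.055e+00] norm 8.06
```

Emit:
apply_moves --targets "0 0 0.004 0.05 -0.05 2.5 8.5; 0 0 0.009 0.05 -0.05 4.7 8.5; 0 0 0.009 0.05 -0.05 6.4 8.5; 0 0 0.009 0.05 -0.05 7.4 8.5; 0 0 0.009 0.05 -0.05 7.9 8.5" --force 60

```text
time: 4.45
tool_pos: [593.6, 139.9, 70.6]
tcp_rot: [180.0, 0.0, -7.0]
ft_force: [0.1, 0.2, -0.7]
finger_gap: 85.0
```

Emit:
apply_moves --targets "0 0 0 0 0 0 5; 0 0 0 0 0 0 4; 0 0 0 0 0 0 3.5; 0 0 0 0 0 0 3; 0 0 0 0 0 0 2.6"

```text
time: 4.95
tool_pos: [594.1, 140.1, 71.7]
tcp_rot: [-180.0, -0.0, -7.0]
ft_force: [-0.8, 0.5, 0.7]
finger_gap: 26.1
```

Run:
```python
from h import *
snapshot('wrist')
s=sense(); print(s['time'],s['tool_pos'],s['tcp_rot'],s['ft_force'],s['finger_gap']); im=snapshot('wrist'); save(im,'w3.png')
```

```text
5.0 [593.98861565 140.10053731  71.47371984] [-1.79991883e+02 -2.95799809e-02 -6.97259617e+00] [0.31603603 0.45645213 0.22311563] 26.082821322467517
```

View pics/w3.png

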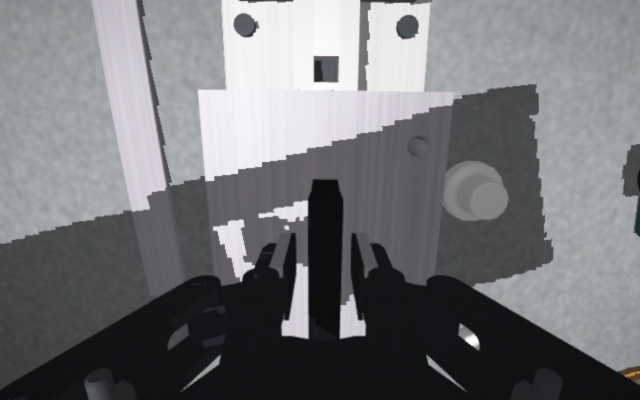

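The bar (cols 308–342) lies midway between the pads (294 and 352). Now I close and lift a little.

Emit:
apply_moves --targets "0 0 0 0 0 0 2; 0 0 0 0 0 0 1.4; 0 0 0 0 0 0 0.8; 0 0 0 0 0 0 0.5; 0 0 0 0 0 0 0.5" --force 70

```text
time: 5.55
tool_pos: [594.0, 140.1, 71.4]
tcp_rot: [-180.0, -0.0, -7.0]
ft_force: [-0.2, 0.2, 2.5]
finger_gap: 12.7
```

Emit:
apply_moves --targets "0 0 0 0 0 -0.3 0.5; 0 0 0 0 0 -0.7 0.5; 0 0 0 0 0 -1.2 0.5; 0 0 0 0 0 -2 0.5; 0 0 0 0 0 -3 0.5"

```text
time: 6.05
tool_pos: [593.4, 140.1, 101.5]
tcp_rot: [180.0, 0.0, -7.0]
ft_force: [-0.0, -0.7, -1.8]
finger_gap: 12.7
```

Emit:
apply_moves --targets "0 0 0 0 0 -2 0.5; 0 0 0 0 0 -5 0.5; 0 0 0 0 0 -8.5 0.5; 0 0 0 0 0 -12 0.5; 0 0 0 -0.2 1 -14.5 0.5"

```text
time: 6.55
tool_pos: [591.4, 131.3, 250.2]
tcp_rot: [-179.9, -0.2, -6.9]
ft_force: [-0.4, -0.3, -1.6]
finger_gap: 12.4
```

Emit:
apply_moves --targets "0 0 0 -0.4 2 -0.5 0.5; 0 0 0 -0.9 4.9 -0.5 0.5; 0 0 0 -1.5 8 -0.5 0.5; 0 0 0 -2.1 11.2 -0.5 0.5; 0 0 0 -2.8 14.5 -0.5 0.5"

```text
time: 7.05
tool_pos: [544.8, -11.1, 252.2]
tcp_rot: [-180.0, -0.1, -6.9]
ft_force: [0.4, -0.2, -2.5]
finger_gap: 12.6
```

Emit:
apply_moves --targets "0 0 0 -0.6 3.3 0 0.5; 0 0 0 -1.3 6.6 0 0.5; 0 0 0 -1.9 9.9 0 0.5; 0 0 0 -2.5 13.2 0 0.5; 0 0 0 -3.1 16.5 0 0.5"

```text
time: 7.55
tool_pos: [493.9, -171.4, 252.3]
tcp_rot: [180.0, -0.1, -7.0]
ft_force: [0.5, -0.0, -3.0]
finger_gap: 12.6
```

Emit:
apply_moves --targets "0 0 0 -0.6 3.3 0 0.5; 0 0 0 -1.2 6.6 1 0.5; 0 0 0 -1.8 9.7 3 0.5; 0 0 0 -2.3 12.4 6 0.5; 0 0 0 -2.7 14.2 9 0.5"

```text
time: 8.05
tool_pos: [450.1, -310.1, 161.8]
tcp_rot: [179.9, -0.1, -7.0]
ft_force: [0.3, 0.2, -3.2]
finger_gap: 12.6
```

Run:
```python
from h import *
snapshot('wrist'); snapshot('wrist');snapshot('wrist')
s=sense(); print(s['time'],s['tool_pos'],s['tcp_rot'],s['ft_force'],s['finger_gap'])
save(snapshot('scene'),'s4.png'); print([ (d['at'],d['confidence']) for d in place_of('scene','cover')[:1]])
go([450,-308,40],-7,1)
```

```text
8.2 [ 448.49409056 -307.59485236  159.29272526] [-179.8568597     0.21842774   -7.09513051] [-0.13414438 -0.17887702 -1.20738489] 12.935103714218561
[([166.4, 187.6], 0.93)]
call 0 rz 0.0003 d cm [-0.093  0.032 12.259] norm 12.26
```

View pics/s4.png

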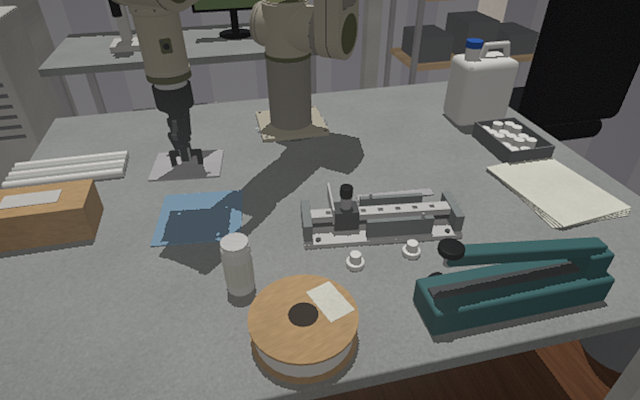

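The cover hangs level over the pad at (165,187), and the fixture, with its rail holes, is uncovered. I'll lower it, slowly at the end.

Emit:
apply_moves --targets "0 0 0 0 0 2.5 0.5; 0 0 0 0 0 6 0.5; 0 0 0 0 0 9 0.5; 0 0 0 0 0 11 0.5; 0 0 0 0 0 12 0.5"

```text
time: 8.8
tool_pos: [451.0, -306.9, 41.0]
tcp_rot: [-180.0, -0.0, -6.9]
ft_force: [-0.0, 0.3, -3.2]
finger_gap: 12.6
```

Emit:
apply_moves --targets "0 0 0 0 0 0.4 0.5; 0 0 0 0 0 0.8 0.5; 0 0 0 0 0 1.1 0.5; 0 0 0 0 0 1.4 0.5; 0 0 0 0 0 1.6 0.5"

```text
time: 9.3
tool_pos: [450.7, -308.1, 25.5]
tcp_rot: [180.0, -0.0, -7.0]
ft_force: [-0.3, -0.1, -2.5]
finger_gap: 12.3
```

Emit:
apply_moves --targets "0 0 0 0 0 0.15 0.5; 0 0 0 0 0 0.3 0.5; 0 0 0 0 0 0.4 0.5; 0 0 0 0 0 0.5 0.5; 0 0 0 0 0 0.55 0.5"

```text
time: 9.8
tool_pos: [450.3, -307.8, 19.5]
tcp_rot: [-180.0, 0.0, -7.0]
ft_force: [-0.3, -0.2, -2.5]
finger_gap: 12.8
```

Emit:
apply_moves --targets "0 0 0 0 0 0.05 0.5; 0 0 0 0 0 0.1 0.5; 0 0 0 0 0 0.15 0.5; 0 0 0 0 0 0.2 0.5; 0 0 0 0 0 0.2 0.5"

```text
time: 10.3
tool_pos: [450.3, -307.9, 19.3]
tcp_rot: [-180.0, 0.0, -7.0]
ft_force: [-8.0, 6.3, 15.1]
finger_gap: 12.4
```

The cover is down: the contact force rose. I ease off, open, and rise.

Emit:
apply_moves --targets "0 0 0 0 0 -0.1 0.5; 0 0 0 0 0 -0.15 0.8; 0 0 0 0 0 -0.15 2; 0 0 0 0 0 -0.15 3.5; 0 0 0 0 0 -0.15 3.5"

```text
time: 10.8
tool_pos: [450.5, -308.0, 19.1]
tcp_rot: [180.0, -0.0, -7.0]
ft_force: [-0.5, -0.0, 0.5]
finger_gap: 35.1
```

Emit:
apply_moves --targets "0 0 0 0 0 -0.15 4; 0 0 0 0 0 -0.5 4; 0 0 0 0 0 -2 4; 0 0 0 0 0 -5 4; 0 0 0 0 0 -9 4.5"

```text
time: 11.3
tool_pos: [449.1, -306.9, 109.3]
tcp_rot: [-179.9, 0.2, -7.0]
ft_force: [0.9, -0.7, -0.1]
finger_gap: 45.1
```

Emit:
apply_moves --targets "0 0 0 0 0 -4 5; 0 0 0 0 0 -8 5; 0 0 0 0 0 -11 5; 0 0 0 0 0 -13 5; 0 0 0 0 0 -14 5"

```text
time: 11.8
tool_pos: [451.2, -308.5, 253.3]
tcp_rot: [179.8, -0.3, -7.0]
ft_force: [-0.4, 0.8, 1.3]
finger_gap: 50.6
```

Run:
```python
from h import *
ims={n:snapshot(n) for n in ('scene','top')}
cps={n:campose(n) for n in ims}
for n in ims: save(ims[n],n+'5.png')
for q,z in dict(cover=4,wipe_pad=0,knob=94,next_hole=52).items():
    rs=[]
    for n in ims:
        l=place_of(n,q)
        for d in l[:1]: print(q,n,np.round(d['at'],1),round(d['confidence'],2),np.round(atz(cps[n],d['at'],z),1)); rs.append(ray(cps[n],d['at']))
    if len(rs)==2: print('   tri',np.round(tri(rs),1))
go([576,60,262],-7,1)
go([576,60,262],-7,2)
```

```text
cover scene [215.1 198.9] 0.74 [ 452.6 -307.7    4. ]
cover top [243. 420.] 0.65 [ 449.5 -309.2    4. ]
   tri [ 449.6 -308.9    2.1]
knob scene [195.  345.8] 0.57 [577.3  24.2  94. ]
knob top [189.3 297.8] 0.48 [590.6  19.6  94. ]
   tri [589.8  19.8 103.2]
next_hole scene [209.9 365. ] 0.78 [587.   68.1  52. ]
next_hole top [194. 285.] 0.89 [583.   54.2  52. ]
   tri [585.2  61.2  51.5]
call 0 rz 0.0004 d cm [  8.045 -38.015  -1.399] norm 38.88
call 0 rz 0.0002 d cm [  4.022 -19.008  -0.699] norm 19.44
call 1 rz 0.0002 d cm [  4.019 -19.008  -0.699] norm 19.44
```

Emit:
apply_moves --targets "0 0 0 0.6 -2.1 0.3 6; 0 0 0 1.4 -5.5 0.5 6; 0 0 0 2.4 -9.3 0.8 6; 0 0 0 3.4 -13.2 1 6; 0 0 0 4.4 -17.1 1.2 6"

```text
time: 12.8
tool_pos: [514.9, -142.0, 236.6]
tcp_rot: [-180.0, 0.0, -7.0]
ft_force: [0.7, 0.5, -0.3]
finger_gap: 59.9
```

Emit:
apply_moves --targets "0 0 0 1 -4 0.3 6; 0 0 0 2.1 -8 0.6 6; 0 0 0 3.1 -12 0.9 6; 0 0 0 4 -15.2 1.2 6; 0 0 0 4.5 -17 1.3 6"

```text
time: 13.3
tool_pos: [580.3, 22.6, 223.1]
tcp_rot: [-180.0, 0.1, -6.9]
ft_force: [0.0, -0.7, -0.0]
finger_gap: 60.1
```

Run:
```python
from h import *
for _ in range(4): snapshot('wrist')
s=sense(); print(s['time'],s['tool_pos'],s['tcp_rot']); im=snapshot('wrist'); cp=campose('wrist',s); save(im,'w6.png')
np.save('s6.npy',s,allow_pickle=True)
for q,z in dict(knob=94,next_hole=52).items():
    for d in place_of('wrist',q)[:2]: print(q,np.round(d['at'],1),round(d['confidence'],2),np.round(atz(cp,d['at'],z),1))
print('proj of knob origin/top guess',proj(cp,[579,20,94]),proj(cp,[579,20,120]))
```

```text
13.5 [579.79058072  19.88995929 223.5477168 ] [ 1.79971317e+02  5.96169846e-02 -6.91247087e+00]
knob [180.2 321.1] 0.87 [577.5  26.2  94. ]
next_hole [130.8 321.2] 0.64 [582.1  64.6  52. ]
proj of knob origin/top guess [np.float64(187.01137369581198), np.float64(323.66393674089176)] [np.float64(194.89681284426203), np.float64(323.6833075830165)]
```

View pics/w6.png

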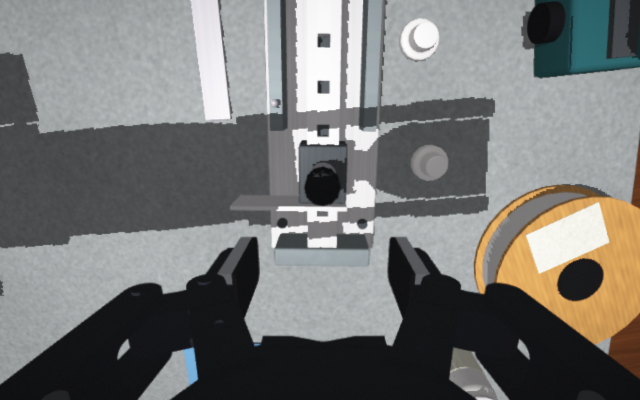

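The wrist view shows the knob at about (187,322), the collar behind it, and the next hole visible at (131,323) in front of the collar. The section is at the starting hole. I'll descend above the knob and look from near.

Emit:
apply_moves --targets "0 0 0 -0.1 -0.1 2 6.5; 0 0 0 -0.2 -0.3 4 6.5; 0 0 0 -0.2 -0.5 5.8 6.5; 0 0 0 -0.2 -0.5 7 6.5; 0 0 0 -0.2 -0.5 7.4 6.5"

```text
time: 14.15
tool_pos: [577.7, 24.3, 148.6]
tcp_rot: [180.0, 0.1, -7.0]
ft_force: [-1.3, -0.7, -0.6]
finger_gap: 64.9
```

Run:
```python
from h import *
for _ in range(3): snapshot('wrist')
s=sense(); print(s['time'],s['tool_pos'],s['tcp_rot']); im=snapshot('wrist'); cp=campose('wrist',s); save(im,'w7.png')
np.save('s7.npy',s,allow_pickle=True)
for q,z in dict(knob=94,next_hole=52).items():
    for d in place_of('wrist',q)[:2]: print(q,np.round(d['at'],1),round(d['confidence'],2),np.round(atz(cp,d['at'],z),1))
print(proj(cp,[578,25,94]),proj(cp,[578,25,120]))
```

```text
14.3 [578.96314771  24.62813966 150.67967831] [-1.79998393e+02 -3.33862204e-02 -7.00175011e+00]
knob [216.  325.6] 0.67 [579.3  23.2  94. ]
next_hole [145.5 322.5] 0.77 [582.2  63.6  52. ]
[np.float64(213.59195406232146), np.float64(323.2734639273784)] [np.float64(228.1046633042761), np.float64(323.3215108479463)]
```

View pics/w7.png

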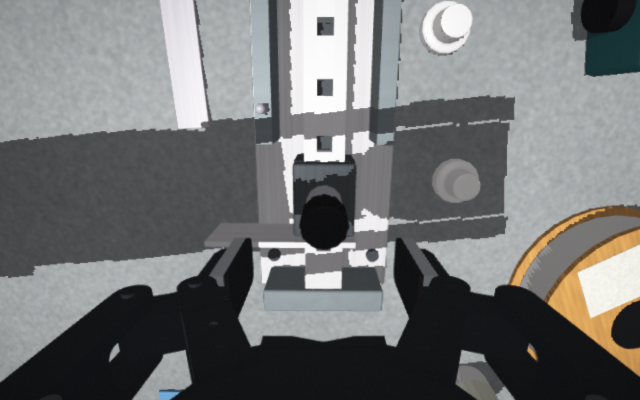

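The near view shows the knob disc at about (224,324), midway between the fingers (250/396, mid 323), and the next hole at (144,324). I'll go down and close on the knob.

Emit:
apply_moves --targets "0 0 0 0 -0.05 1.6 6.5; 0 0 0 0 -0.1 3.2 6.5; 0 0 0 0 -0.1 4.5 6.5; 0 0 0 0 -0.1 5.3 6.5; 0 0 0 0 -0.1 5.7 6.5" --force 60

```text
time: 14.95
tool_pos: [577.7, 26.1, 91.0]
tcp_rot: [180.0, 0.2, -7.0]
ft_force: [0.1, 1.0, 0.2]
finger_gap: 64.9
```

Emit:
apply_moves --targets "0 0 0 0 0 0 5; 0 0 0 0 0 0 4; 0 0 0 0 0 0 3.7; 0 0 0 0 0 0 3.6; 0 0 0 0 0 0 3.6"

```text
time: 15.45
tool_pos: [579.1, 26.0, 93.6]
tcp_rot: [-180.0, -0.0, -7.0]
ft_force: [0.5, 0.4, -0.6]
finger_gap: 36.3
```

Run:
```python
from h import *
snapshot('wrist')
s=sense(); print(s['time'],s['tool_pos'],s['tcp_rot'],s['ft_force'],s['finger_gap']); im=snapshot('wrist'); save(im,'w8.png'); save(snapshot('scene'),'s8.png')
```

```text
15.5 [579.04036264  26.02520723  93.45539582] [-1.79995843e+02 -3.31903682e-02 -6.97303196e+00] [-0.56249554  0.54307039  0.15256954] 35.89350923280087
```

View pics/w8.png

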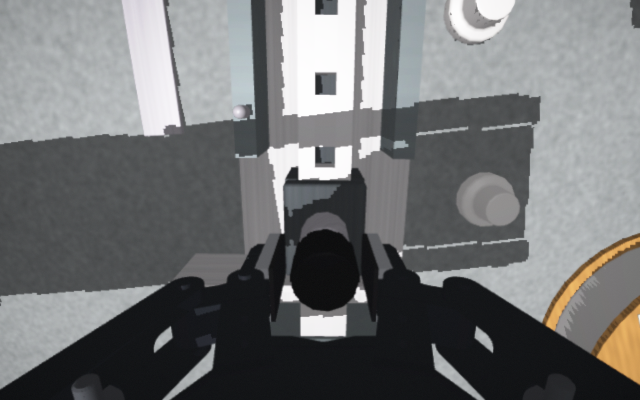

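The knob (col 324.5, disc centre row ~278) is centred between the pads in both directions. Grip and pull.

Emit:
apply_moves --targets "0 0 0 0 0 0 3; 0 0 0 0 0 0 2.6; 0 0 0 0 0 0 2.2; 0 0 0 0 0 0 2; 0 0 0 0 0 0 2" --force 60

```text
time: 16.1
tool_pos: [579.4, 26.0, 93.6]
tcp_rot: [-180.0, -0.1, -7.0]
ft_force: [4.2, 0.5, 2.3]
finger_gap: 26.2
```

Emit:
apply_moves --targets "0 0 0 0 0 -0.2 2; 0 0 0 0 0 -0.5 2; 0 0 0 0 0 -0.8 2; 0 0 0 0 0 -1.1 2; 0 0 0 0 0 -1.3 2"

```text
time: 16.6
tool_pos: [579.2, 26.0, 105.4]
tcp_rot: [-180.0, -0.0, -7.0]
ft_force: [8.8, -1.4, -7.7]
finger_gap: 26.1
```

Emit:
apply_moves --targets "0 0 0 0.03 0 -0.15 2; 0 0 0 0.05 -0.3 -0.15 2; 0 0 0 0.06 -0.8 -0.15 2; 0 0 0 0.07 -1.4 -0.15 2; 0 0 0 0.08 -2 -0.15 2"

```text
time: 17.1
tool_pos: [581.8, 45.3, 106.3]
tcp_rot: [179.9, 0.0, -7.0]
ft_force: [7.3, -3.0, -7.7]
finger_gap: 26.4
```

Emit:
apply_moves --targets "0 0 0 0.01 -0.6 0 2; 0 0 0 0.02 -1.2 0 2; 0 0 0 0.03 -1.7 0 2; 0 0 0 0.04 -2 0 2; 0 0 0 0.04 -2 0 2"

```text
time: 17.6
tool_pos: [584.5, 65.6, 106.2]
tcp_rot: [180.0, 0.1, -7.0]
ft_force: [6.1, 0.2, -8.7]
finger_gap: 26.7
```

Run:
```python
from h import *
snapshot('wrist')
s=sense(); print(s['time'],s['tool_pos'],s['tcp_rot'],s['ft_force'],s['wrist_torque'],s['finger_gap'])
save(snapshot('scene'),'s9.png')
u=np.array([np.sin(np.radians(7)),np.cos(np.radians(7))]); print('travel',(s['tool_pos'][:2]-[579.2,26.0])@u)
```

```text
17.65 [584.49912522  65.5949626  106.15723786] [ 1.79981332e+02  5.47377598e-02 -6.96530818e+00] [ 5.48124463 -0.55048637 -7.51593083] [ 0.00360998 -1.18091438  0.02283048] 26.47695648892772
travel 39.94562866810943
```

Emit:
apply_moves --targets "0 0 0 0 0 0.3 2; 0 0 0 0 0 0.6 2; 0 0 0 0 0 0.9 2; 0 0 0 0 0 1.2 2; 0 0 0 0 0 1.4 2"

```text
time: 18.2
tool_pos: [584.8, 65.6, 93.4]
tcp_rot: [-180.0, 0.0, -7.0]
ft_force: [-2.2, -0.1, 11.7]
finger_gap: 26.2
```

Emit:
apply_moves --targets "0 0 0 0 0 0.05 2; 0 0 0 0 0 0.1 2; 0 0 0 0 0 0.1 2; 0 0 0 0 0 0.1 2; 0 0 0 0 0 0.1 2"

```text
time: 18.7
tool_pos: [584.8, 65.6, 93.5]
tcp_rot: [180.0, 0.0, -7.0]
ft_force: [-0.7, -0.7, 7.2]
finger_gap: 26.4
```

Run:
```python
from h import *
snapshot('wrist')
s=sense(); print(s['time'],s['tool_pos'],s['tcp_rot'],s['ft_force'],s['wrist_torque'],s['finger_gap'])
u=np.array([np.sin(np.radians(7)),np.cos(np.radians(7))]); print('travel',(s['tool_pos'][:2]-[579.2,26.0])@u)
im=snapshot('scene')
save(cv2.resize(im[150:270,140:480],None,fx=2.3,fy=2.3,interpolation=cv2.INTER_CUBIC),'s10.png')
```

```text
18.75 [584.79644182  65.55484758  93.5158819 ] [ 1.79995725e+02  7.16470490e-03 -6.97241457e+00] [-1.57115083 -0.1122618   6.88395617] [-0.06152281  0.34588888 -0.05962   ] 26.283448631212725
travel 39.94204643750453
```

View pics/s10.png

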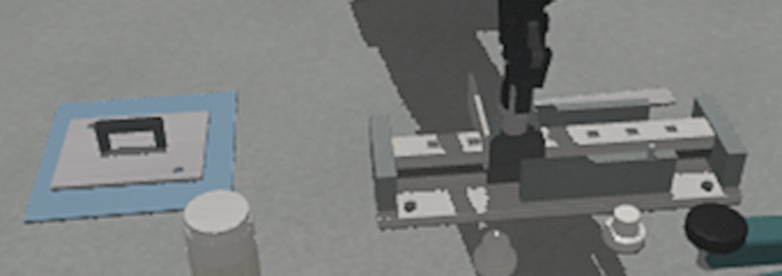

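The pin appears seated: the TCP is back at its starting height with a small downward push, and travel reads 39.9 mm. The cover is flat on the pad. A small side nudge will confirm the lock.

Emit:
apply_moves --targets "0 0 0 0 -0.1 0 2; 0 0 0 0 -0.2 0 2; 0 0 0 0 -0.3 0 2; 0 0 0 0 -0.3 0 2; 0 0 0 0 -0.3 0 2"

```text
time: 19.3
tool_pos: [585.1, 67.9, 93.5]
tcp_rot: [179.9, 0.0, -7.0]
ft_force: [-2.0, -3.4, 7.1]
finger_gap: 26.7
```

Emit:
apply_moves --targets "0 0 0 0 0.15 0 2; 0 0 0 0 0.3 0 2; 0 0 0 0 0.3 0 2; 0 0 0 0 0.3 0 2; 0 0 0 0 0.3 0 2"

```text
time: 19.8
tool_pos: [584.8, 65.9, 93.5]
tcp_rot: [-180.0, 0.0, -7.0]
ft_force: [-1.8, 0.7, 7.7]
finger_gap: 26.6
```

The 3 mm nudge stays close to the hole's play, so it doesn't settle the question. A slightly larger one will.

Emit:
apply_moves --targets "0 0 0 0 -0.2 0 2; 0 0 0 0 -0.4 0 2; 0 0 0 0 -0.5 0 2; 0 0 0 0 -0.5 0 2; 0 0 0 0 -0.5 0 2"

```text
time: 20.3
tool_pos: [585.1, 68.4, 93.5]
tcp_rot: [179.8, 0.0, -7.0]
ft_force: [-3.8, -10.6, 8.6]
finger_gap: 26.3
```

Emit:
apply_moves --targets "0 0 0 0 0.2 0 2; 0 0 0 0 0.4 0 2; 0 0 0 0 0.6 0 2; 0 0 0 0 0.8 0 2; 0 0 0 0 0.9 0 2"

```text
time: 20.8
tool_pos: [584.5, 63.9, 93.5]
tcp_rot: [-179.8, -0.0, -6.9]
ft_force: [1.3, 13.4, 4.8]
finger_gap: 26.1
```

The pin is locked: the force rises to 10–13 N on both sides within about ±2 mm. I return to centre and hand in.

Emit:
apply_moves --targets "0 0 0 0 -0.2 0 2; 0 0 0 0 -0.4 0 2; 0 0 0 0 -0.42 0 2; 0 0 0 0 -0.42 0 2; 0 0 0 0 -0.42 0 2"

```text
time: 21.3
tool_pos: [584.8, 65.8, 93.5]
tcp_rot: [180.0, 0.0, -7.0]
ft_force: [-1.1, -0.5, 7.0]
finger_gap: 26.3
```

Run:
```python
from h import *
snapshot('top'); s=sense(); print(s['time'],s['tool_pos'],s['ft_force'],s['finger_gap'])
cp=campose('top'); snapshot('top')
for q,z in dict(cover=4,wipe_pad=0,spray_can=0,steel_rule=0,plug_a=0).items(): print(q,[(np.round(atz(cp,d['at'],z)[:2],0),round(d['confidence'],2)) for d in place_of('top',q)[:2]])
print(hand_in())
```

```text
21.35 [584.79154183  65.82888838  93.49165268] [-0.6001928  -0.50502169  7.40854936] 26.49895978148304
cover [(array([ 449., -301.]), 0.83), (array([488., 182.]), 0.64)]
wipe_pad []
spray_can [(array([ 700., -230.]), 0.91)]
steel_rule [(array([484., 173.]), 0.77)]
plug_a [(array([699.,  13.]), 0.52)]
the job is handed in; nothing more can be done
None
```

I handed the job in at about 21.5 s. The cover is on the wipe pad, and the section is locked in the next hole with the knob still held. No verdict came back, so the points below rest on my own checks.

- **Cover:** I lifted it off the pins and lowered it by hand onto the pad, flat and handle up. I then let it go. The cameras put its centre about 1–8 mm from the pad's centre, and the picture shows it lying flat.
- **Section and pin:** I pulled the knob up about 12 mm, slid the section about 40 mm towards where the cover had been, and let the pin down.
    - The fingers came back to their starting height (93.5 mm).
    - Sideways nudges of a few millimetres met 10 N and 13 N stops about 2 mm either side, so the pin is caught in the hole.
    - The tool finished centred, at 40 mm of travel, with the grip set to 60 N and a push of about 7 N downwards.
- **Bystanders:** The last top view found the can within about 4 mm of where it began. It found the rule within about 10 mm, which is within the network's scatter. It reported only one of the two plugs, the one near the section, about 3 mm from its start. I didn't re-measure the other one, which was nowhere near the arm's path.
- **Checks that disagreed:**
    - My first wrist-camera lengths came out about 4% short, and the height triangulation from two wrist views was unreliable. I used the given heights and corrected from near views.
    - The first 3 mm nudge was inconclusive, so I repeated it with a larger one.
    - In the last picture the network didn't report the pad, because the cover hides most of it.

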